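# Put the marker block away and screw its canister shut, snug

### The arm

A 6-joint arm with a two-finger parallel gripper is mounted at the origin on the work surface. World frame = base frame: x ahead of the robot, y to its left, z up, the work surface at z = 0. Lengths are in m, angles in rad, forces in N, time in s.
With the tool pointing down it reaches from about 0.3 to 0.875 m from the base axis. Payload 6.4 kg.
Tool frame: the origin (TCP) lies at the very end of the fingers, on their centre line; the grasp point (between the pads) lies 19 mm behind it; z points along the fingers, y is the line along which they close (so a half turn about z gives the same grasp; the last joint's range is limited). The gripper opens to 88 mm and grips with 3 to 60 N. Pads are 18 mm wide; open, the fingers measure 123 mm over their backs; the gripper's body (75 mm by 187 mm) begins 45 mm behind the grasp point.
Start: joints at [1.12, 0.181, 1.607, -0, 1.354, -0.206], TCP at [0.139, 0.558, 0.239] pointing down, gripper open.
Joint ranges: [-2.99, 2.99], [-0.89, 2.07], [0.3, 2.58], [-1.14, 4.28], [0, 2.63], [-3.12, 3.12]. Speed limits (rad/s): [2.57, 2.57, 3.01, 3.14, 3.14, 3.14].

### API

Orientations are given as a rotation vector (axis times angle).
In Python, from workcell import readout, viewer, ticket gives the robot as it stands.
- The arm moves only by the shell command python3 -m creep 'ROWS' [FORCE]. ROWS is JSON, a list of rows, each an object with "offset": the shift along the tool's x, y, z in mm, a list of three; "dr": the turn, a rotation vector about the tool's x, y, z in degrees, a list of three; "jaw": the closure, from 0 (fully open) to 1 (shut). A call has exactly 10 rows; each row shifts and turns the commanded pose from where the row before left it, along the tool's axes as they then stand; what a row does not reach is not made up. A row lasts 1/12 s, in which the tool goes at most 41.7 mm and 7.16 degrees, less where a joint would pass 70% of its speed; a pose out of reach is approached as far as the arm can. A call with a gripper value outside its range is refused whole. The fingers move at their own pace and stop on an object; FORCE is the grip in N (left out, the last holds). Time passes only in rows, so rows that do not move let the fingers close, or fill a call up. It gives the time, the measured TCP pose, the force, the opening and the grip force at its end, in the units of the state.
- readout.get_obs(): the state, without advancing time (a new reading comes with each control period).
- viewer.grab_frame(name): name is "side" or "top"; returns a dict with "pixels" (420x560x3 uint8, red, green, blue), "depth" (420x560 float32, m along the optical axis (not along the pixel's ray), 0 where there is no reading), "mtx" (3x3 intrinsics, pixels), "position" and "attitude" of the camera in the world. Camera axes: x right, y down, z forward; pixel columns grow to the right and rows downward; lengths in m; the calibration is good to about 2 mm. A picture is of the moment at which its call begins.
- ticket.job_done(): hands the job in; it is judged then, once.
The state is a dict: "time_s": time; "qpos": joint angles; "joint_velocities": joint speeds; "joint_efforts": joint torques, N m; "tcp_pos": TCP position; "orientation": TCP orientation; "force": force on the tool from outside, world axes, zero at the start; "torque": the same for the moment, N m; "opening": opening from 0.0 (shut) to 1.0 (fully open); "grip_force": force on a finger pad.
Only numpy, scipy, OpenCV 4.12 (cv2) and the standard library are available. Lean on these libraries where they do the work, as an engineer would, in place of code of your own. Each camera call takes 0.05 s, during which the arm holds its last target. There are 200 camera calls.

### The job

Put the small upright marker block into the open canister, then set the large lid (the one with three ribs on top) on its mouth and screw it down clockwise, slowly, until you feel it go snug on the rubber seal. Stop there: do not overtighten it or press so hard that the seal is squashed flat. Leave the small lid and the wooden cubes where they are.

Things in the scene. Friction and masses are not known exactly. Their poses are not given: they have to be found in the camera images.
- canister: Aluminium canister fixed upright on the table: round black foot 100 mm wide and 13 mm high, body 72 mm in diameter up to 58 mm, then a neck of 41 mm outer diameter ending in a rim 90 mm up. Round bore 36 mm across, inner floor 16 mm up. Origin: centre of the underside, on the table; z up; its +x axis points through the middle of one gap of the thread (see point thread).
- thread (a point): On the neck's axis, 80 mm up, axes as the canister's. Three sloping lugs stand out from the neck, to 55 mm diameter, with three 42 degree gaps between them, centred at 0, 120 and 240 degrees from +x. From each gap a lug's underside runs clockwise (seen from above) for 78 degrees, 81 mm above the table at its entry, sinking 5 mm per radian, to a stop.
- mouth (a point): Centre of the canister's rim, 90 mm above the table. On the rim stands the black rubber seal, a ring of 36 mm inner and 41 mm outer diameter; its top is 95 to 97 mm above the table (differs from start to start).
- seal (a joint): How far the rubber seal is squeezed down, in m: 0 free, 0.0045 squashed flat; springs back at about 8 N per mm. Snug is about 0.002; above 0.0035 is overtightened. Noisy: feel is the better guide.
- lid_mid (a point): Large aluminium screw lid with three raised radial ribs on top: 66 mm in diameter, 30 mm high, about 60 g, lying open side down. The point is on its axis, half-way up (15 mm); z up; ribs at 0, 120 and 240 degrees from its +x, each over one of its three inside lugs. Its flat inner ceiling, 22 mm above its lower edge, lands on the seal. Inner diameter 61 mm: nearly 3 mm clearance all round over the thread.
- lid_edge (a point): Centre of the large lid's lower edge. Its lugs (11 degrees wide, tops 5 mm above the edge) pass the thread's gaps if ribs and gaps agree within 12 degrees. Turned clockwise from above it runs free, then sinks 5 mm/rad (follow it down). Felt while turning slowly (0.1 rad/s, no jerks) the moment climbs from near 0 to about 0.15 N m at snug, 0.95 to 1.4 rad past the gap centre; 0.25 is too tight. It stays put.
- block_mid (a point): Small wooden marker block, 16 x 16 mm and 30 mm high, standing on end, 12 g. The point is its centre, half-way up (15 mm); its faces look along its x and y, z up. May be let fall into the canister from its mouth.
- small_lid_mid (a point): Small plain aluminium lid, 44 mm in diameter, 18 mm high, centre half-way up. Not for this canister: leave it.
- cube0_mid (a point): Wooden cube of 36 mm, its centre. Leave it.
- cube1_mid (a point): Wooden cube of 36 mm, its centre. Leave it.
- cube2_mid (a point): Wooden cube of 36 mm, its centre. Leave it.
Things that resemble listed ones, but are neither listed nor needed, are in the scene too. What is shaped like the canister but red or yellow is not meant.

How it is judged:
On the way, in this order (a step that is already met when the one before it is completed fails the run):
1. the block is in the canister (horizontal distance between block_mid and mouth below 0.02 m and z of block_mid in the frame of canister below 0.06 m), for 0.2 s.
2. the large lid sits level and centred on the mouth (horizontal distance between lid_mid and mouth below 0.005 m and z of lid_mid in the frame of canister below 0.0945 m and angle between lid_mid's own z axis and vertical below 0.08 rad), for 0.2 s.
At the end, for the whole second after the job is handed in: Block in the canister (centre under 60 mm above its underside, within 20 mm of the axis); large lid on the mouth, centred within 5 mm, tilted under 0.08 rad, centre below 94.5 mm above the canister's underside, holding the seal squeezed by 0.8 to 3.0 mm with the hand off (all of step 1 and all of step 2 and value of joint seal between 0.0008 and 0.003 m); the robot touches nothing.
It fails at once if the seal is squeezed by more than 3.5 mm (overtightened or pressed flat) (value of joint seal above 0.0035 m).
It fails at once if the small lid or a cube is shifted more than 30 mm (distance of any of small_lid_mid, cube0_mid, cube1_mid, cube2_mid from where it was at the start of the episode above 0.03 m).
It also fails if it takes over 64 s, if anything falls off the work surface, if the arm or the gripper's body presses on something with over 40 N, if the wrist force passes 120 N, or if a joint passes its speed limit or range.

## Working session

There is one attempt and no reset: what is moved stays moved. The work goes in short steps, Python scripts to look and compute and a shell command to move; the robot and the scene stay as the last step left them, time stands still between calls to the robot, and variables do not carry over. Pictures are saved under pics/ and viewed, at most 10 in all, crops included, and the job is handed in when it is done.

```bash
mkdir -p pics; ls; cat > h.py <<'E'
import numpy as np,cv2
from scipy.spatial.transform import Rotation as R
from workcell import readout,viewer,ticket
def grab(n,save=None):
    f=viewer.grab_frame(n)
    if save: cv2.imwrite('pics/'+save,f['pixels'][...,::-1])
    np.savez('/tmp/'+n+'.npz',**f)
    return f
def rot(f):
    a=np.asarray(f['attitude'],float)
    return a if a.shape==(3,3) else (R.from_rotvec(a).as_matrix() if a.size==3 else R.from_quat(a).as_matrix())
def pts(f):
    d=f['depth'];v,u=np.mgrid[:d.shape[0],:d.shape[1]];K=f['mtx']
    c=np.stack([(u-K[0,2])/K[0,0]*d,(v-K[1,2])/K[1,1]*d,d],-1)
    return c@rot(f).T+f['position']
def proj(f,p):
    c=(np.asarray(p)-f['position'])@rot(f);q=c@f['mtx'].T;return q[...,:2]/q[...,2:]
def atz(f,u,v,z):
    r=rot(f)@np.linalg.solve(f['mtx'],[u,v,1.]);o=np.asarray(f['position']);return o+r*(z-o[2])/r[2]
E
python3 - <<'E'
from h import *
for n in('top','side'):
    f=grab(n,n+'0.png');print(n,f['attitude'],f['position'],f['mtx'].tolist())
o=readout.get_obs();print(o)
E
```

```text
pics
top [-2.09852308  2.15585672 -0.19033271] [0.35096694 0.01546862 1.16309397] [[498.21789726789365, 0.0, 274.29409936755025], [0.0, 498.21789726789365, 207.20457236474317], [0.0, 0.0, 1.0]]
side [-2.32692641  0.16196504 -0.07408886] [ 0.45502718 -0.6399036   0.69909208] [[410.5549671206337, 0.0, 277.27460003123355], [0.0, 410.5549671206337, 204.86224049462646], [0.0, 0.0, 1.0]]
{'time_s': 0.1, 'qpos': array([ 1.11968839e+00,  1.81483745e-01,  1.60787139e+00, -4.31290544e-05,
        1.35380076e+00, -2.06282661e-01]), 'joint_velocities': array([-0.00191304, -0.00355639, -0.00180497,  0.00137594, -0.0006208 ,
       -0.00142858]), 'joint_efforts': array([-3.12925995e-04, -4.34821057e+01, -3.42696226e+01,  7.04444479e-02,
        3.41589341e-02, -3.65504286e-05]), 'tcp_pos': array([0.13914908, 0.55742387, 0.23790837]), 'orientation': array([-3.83539525e-01, -3.11762350e+00,  2.34508248e-03]), 'force': array([-0.49551635, -0.33783565,  0.57983569]), 'torque': array([-0.04329637, -0.00102089,  0.01280154]), 'grip_force': 0.0, 'opening': 0.9996413128129367}
```

View pics/top0.png

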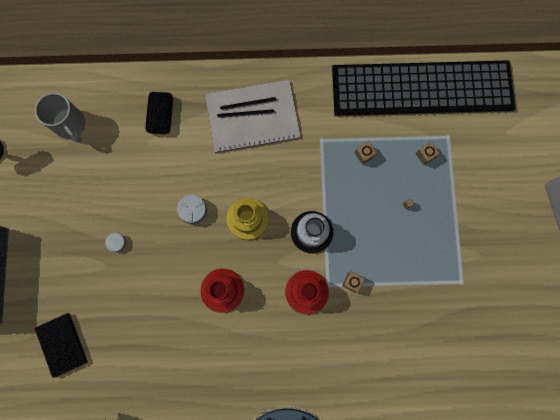

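View pics/side0.png

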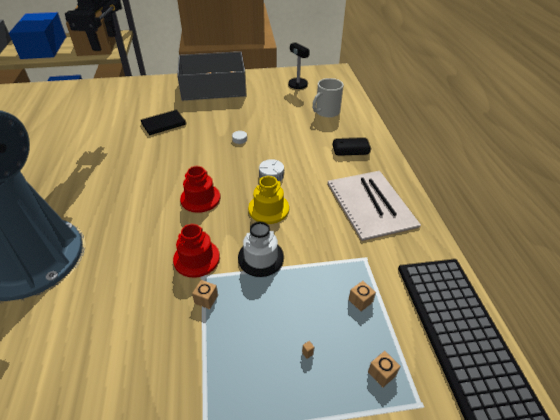

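Top view: black-footed canister at about (313,231), large ribbed lid at (191,209), block at (409,204), small lid at (115,242), cubes at (367,152), (429,153) and (354,283). The side view agrees: canister (261,245), lid (271,170), block (308,349).

```bash
python3 - <<'E'
from h import *
f=dict(np.load('/tmp/top.npz'));s=dict(np.load('/tmp/side.npz'))
def crop(f,c,h,o=400):
    im=f['pixels'][c[1]-h:c[1]+h,c[0]-h:c[0]+h,::-1];return cv2.resize(im,(o,o),interpolation=cv2.INTER_CUBIC)
a=np.hstack([crop(f,(313,231),25),crop(f,(191,209),20)]);
cv2.imwrite('pics/c1.png',a)
b=np.hstack([crop(f,(409,204),12,400),crop(s,(261,245),32,400)])
cv2.imwrite('pics/c2.png',b)
# depth analysis
P=pts(f)
for nm,c,z,h in (('canister',(313,231),.09,25),('lid',(191,209),.03,20),('block',(409,204),.03,10)):
    w=P[c[1]-h:c[1]+h,c[0]-h:c[0]+h].reshape(-1,3)
    print(nm,np.percentile(w[:,2],[1,10,50,90,99]).round(4))
    for lo in (.005,.05,.075,.085) if nm=='canister' else (.015,.022):
        q=w[w[:,2]>lo];
        if len(q):print(lo,len(q),q.mean(0).round(4),q.min(0).round(4),q.max(0).round(4),q[:,2].max())
for nm,p in (('rim',atz(f,315,227,.096)),('lid',atz(f,191,209,.03)),('block',atz(f,409,204,.03))): print(nm,p.round(4),proj(s,p).round(1))
E
```

```text
canister [-0.0039 -0.0013  0.0102  0.0772  0.0982]
0.005 1452 [ 0.4942 -0.0698  0.0451] [ 0.351  -0.1333  0.005 ] [0.5609 0.0155 1.1631] 1.1630939700421936
0.05 658 [ 0.4948 -0.0699  0.0824] [ 0.351  -0.1078  0.0501] [0.5344 0.0155 1.1631] 1.1630939700421936
0.075 268 [ 0.4942 -0.0694  0.1179] [ 0.351  -0.0991  0.075 ] [0.5265 0.0155 1.1631] 1.1630939700421936
0.085 109 [ 0.4884 -0.0649  0.1723] [ 0.351  -0.0926  0.0853] [0.5259 0.0155 1.1631] 1.1630939700421936
lid [-0.0047 -0.0016  0.0029  0.0319  0.0351]
0.015 662 [0.5545 0.2024 0.0453] [0.351  0.0155 0.0152] [0.5906 0.2384 1.1631] 1.1630939700421936
0.022 640 [0.555  0.2028 0.0462] [0.351  0.0155 0.0223] [0.5906 0.2384 1.1631] 1.1630939700421936
block [-0.004  -0.0018  0.0015  0.0288  0.0334]
0.015 61 [ 0.5538 -0.2935  0.047 ] [ 0.351  -0.3095  0.0153] [0.567  0.0155 1.1631] 1.1630939700421936
0.022 54 [ 0.5536 -0.2936  0.0506] [ 0.351  -0.3095  0.0233] [0.567  0.0155 1.1631] 1.1630939700421936
rim [ 0.4983 -0.0732  0.096 ] [258.1 227.6]
lid [0.5571 0.206  0.03  ] [269.8 165.8]
block [ 0.5551 -0.2981  0.03  ] [305.4 343.4]
```

View pics/c1.png

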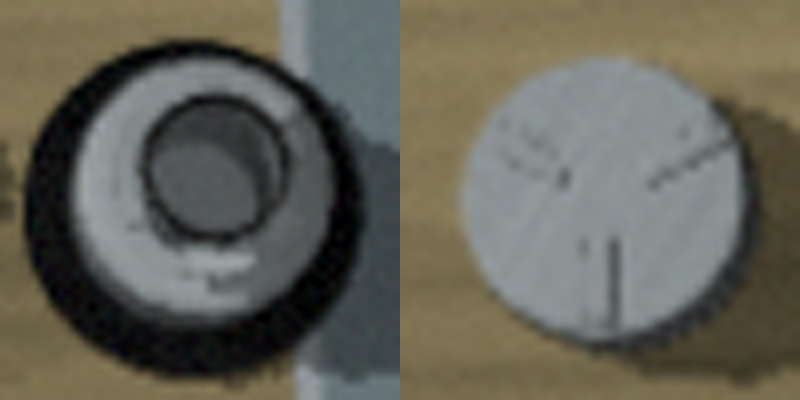

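View pics/c2.png

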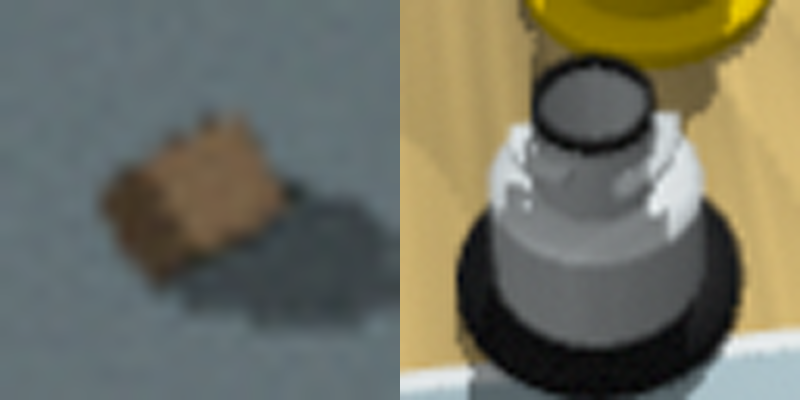

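Rim ring centre in the top picture is about (315.1,226.9), with the foot centre about (312,232). The ribs point down, up-right and up-left in the image. The block's top face is at about (410,203.5), rotated about 30°. The thread lugs are hard to see, so I'll average frames and use the point cloud.

```bash
cat >> h.py <<'E'
def avg(n,k):
    fs=[viewer.grab_frame(n) for _ in range(k)];f=fs[0]
    d=np.array([x['depth'] for x in fs]);d[d==0]=np.nan
    f['depth']=np.nanmedian(d,0);f['pixels']=np.mean([x['pixels'] for x in fs],0)
    np.savez('/tmp/'+n+'.npz',**f);return f
E
python3 - <<'E' 2>/dev/null
from h import *
t=avg('top',8);s=avg('side',8)
Pt,Ps=pts(t),pts(s)
c=atz(t,315.1-.5,226.9-.5,.096)[:2];print('rim top',c, 'foot',atz(t,311.6,231.7,.013)[:2])
# rim ring centre from clouds (z>.091)
for nm,P in(('top',Pt),('side',Ps)):
    q=P.reshape(-1,3);q=q[np.isfinite(q[:,2])];r=np.hypot(*(q[:,:2]-c).T)
    k=q[(q[:,2]>.091)&(q[:,2]<.105)&(r<.03)];print(nm,'ring',len(k),cv2.minEnclosingCircle(k[:,:2].astype(np.float32)),np.median(k[:,2]))
    b=q[(q[:,2]>.051)&(q[:,2]<.065)&(r<.045)];print('body',cv2.minEnclosingCircle(b[:,:2].astype(np.float32)))
    m=(r>.0225)&(r<.029)&(q[:,2]>.045)
    a=np.degrees(np.arctan2(q[m,1]-c[1],q[m,0]-c[0]))%360
    for i in range(0,360,12):
        z=q[m,2][(a>=i)&(a<i+12)];print(i,(z*1000).round().astype(int).tolist())
L=Pt[185:233,168:216].reshape(-1,3);k=L[(L[:,2]>.024)&(L[:,2]<.04)]
print('lid',cv2.minEnclosingCircle(k[:,:2].astype(np.float32)),k.mean(0),k.shape)
B=Pt[194:214,399:420].reshape(-1,3);k=B[(B[:,2]>.024)&(B[:,2]<.04)]
print('block',cv2.minAreaRect(k[:,:2].astype(np.float32)),k.mean(0),len(k))
E
```

```text
rim top [ 0.49962632 -0.07239376] foot [ 0.49895303 -0.07174717]
top ring 70 ((0.4993428587913513, -0.0724826529622078), 0.020356547087430954) 0.09620348075526508
body ((0.4992521405220032, -0.0725603774189949), 0.035839471966028214)
0 [58, 81, 58, 59, 81]
12 [58, 58, 59, 60]
24 [57, 59, 58, 59]
36 [77, 77, 57, 77, 79, 79]
48 [59, 78, 79, 79, 79, 80]
60 [79, 57, 79, 79, 60, 81, 79, 59]
72 [81, 82, 79, 59, 81, 81, 56]
84 [82, 82, 59, 81, 81, 59, 58]
96 [84, 83, 83, 82, 83, 83, 59, 79, 83, 58, 59]
108 [83, 83, 83, 83, 58, 85, 85, 59, 58, 58]
120 [83, 82, 59, 59, 59, 58, 58, 58]
132 [59, 58, 58, 59, 57, 60, 59, 59]
144 [59, 59, 58, 58, 59, 60]
156 [77, 79, 58, 78, 58, 58, 72, 59, 59]
168 [79, 78, 76, 78, 77, 77, 78, 79, 58, 58]
180 [79, 79, 80, 80, 80, 79, 80, 59, 59, 59]
192 [82, 81, 80, 81, 82, 79, 60, 58, 59]
204 [82, 82, 81, 81, 81, 81, 58, 58, 59]
216 [83, 83, 84, 83, 82, 84, 83, 83, 58, 58]
228 [85, 85, 85, 83, 83, 83, 58]
240 [85, 58]
252 [57, 57, 59, 60, 58, 60, 59]
264 [58, 59, 60, 59, 58, 57]
276 [78, 77, 76, 76, 76, 77, 73, 58, 58, 58]
288 [80, 78, 78, 78, 78]
300 [79, 79, 79
[... 806 characters left out ...]
74, 76, 72, 76, 69, 58, 58, 57, 57, 57, 58]
288 [92, 87, 77, 77, 78, 77, 78, 78, 77, 68, 58, 58, 57, 58, 57, 58, 58, 57]
300 [90, 80, 79, 79, 78, 78, 78, 79, 78, 78, 58, 58, 57, 57, 58, 58]
312 [81, 80, 79, 80, 79, 80, 79, 80, 58, 57, 57, 58, 58, 58, 58]
324 [83, 81, 81, 81, 81, 81, 81, 80, 57, 57, 57, 57, 57, 57]
336 [81, 82, 82, 82, 81, 81, 81, 81, 57, 58, 57, 57, 56, 58]
348 [83, 83, 82, 83, 82, 82, 83, 82, 58, 57, 57, 58, 57]
lid ((0.5585854053497314, 0.2058829963207245), 0.03293460234999657) [0.55800841 0.20557712 0.03044063] (631, 3)
block ((0.5577462315559387, -0.29994621872901917), (0.015458969399333, 0.016084525734186172), 24.205432891845703) [ 0.55741681 -0.29954653  0.02969948] 52
```

Canister axis from the two cameras is about (0.500,-0.073). The gaps are centred near 20°, 140° and 260°, the lugs sink clockwise as specified, and ring height is about 95–96 mm. Next: lid rib angle and block yaw.

```bash
python3 - <<'E' 2>/dev/null
from h import *
t=dict(np.load('/tmp/top.npz'));s=dict(np.load('/tmp/side.npz'))
Ps=pts(s)
for nm,c,zl in(('lid',(.558,.206),.024),('block',(.5577,-.2998),.022)):
    q=Ps.reshape(-1,3);r=np.hypot(q[:,0]-c[0],q[:,1]-c[1]);k=q[(r<(.04 if nm=='lid' else .016))&(q[:,2]>zl)&(q[:,2]<.042)]
    print(nm,len(k),cv2.minEnclosingCircle(k[:,:2].astype(np.float32)),cv2.minAreaRect(k[:,:2].astype(np.float32)),np.median(k[:,2]))
im=t['pixels'].astype(np.float32)[...,::-1]
# polar unwrap of lid top
C=np.array([.5584,.2058]);th=np.radians(np.arange(0,360,.5));rr=np.linspace(.005,.033,150)
T,RR=np.meshgrid(th,rr);p=np.stack([C[0]+RR*np.cos(T),C[1]+RR*np.sin(T),np.full_like(T,.031)],-1)
uv=proj(t,p).astype(np.float32);pol=cv2.remap(im,uv[...,0],uv[...,1],cv2.INTER_CUBIC)
g=pol.mean(2);g=(g-g.min())/(g.max()-g.min())*255
g=cv2.cvtColor(g.astype(np.uint8),cv2.COLOR_GRAY2BGR)
for a in range(0,360,30): cv2.line(g,(a*2,0),(a*2,8),(0,0,255),1);cv2.putText(g,str(a),(a*2,20),0,.4,(0,0,255))
# ortho block: x up, y left; 0.2mm/px
i,j=np.mgrid[:300,:300];p=np.stack([.5577+(150-i)*.00013,-.2998+(150-j)*.00013,np.full(i.shape,.03)],-1)
uv=proj(t,p).astype(np.float32);o=np.clip(cv2.remap(im,uv[...,0],uv[...,1],cv2.INTER_CUBIC)*1.5,0,255).astype(np.uint8)
uv2=proj(s,p).astype(np.float32);o2=np.clip(cv2.remap(s['pixels'].astype(np.float32)[...,::-1],uv2[...,0],uv2[...,1],cv2.INTER_CUBIC)*1.2,0,255).astype(np.uint8)
out=np.zeros((460,720,3),np.uint8);out[:150,:720]=g;out[155:455,:300]=o;out[155:455,310:610]=o2
cv2.imwrite('pics/pol.png',out)
o=readout.get_obs();Rm=R.from_rotvec(o['orientation']).as_matrix();print(Rm.round(3))
for tgt in([.558,-.3,.15],):print('tool off',(Rm.T@(np.array(tgt)-o['tcp_pos'])*1000).round(1))
E
```

```text
lid 338 ((0.5601249933242798, 0.20491589605808258), 0.03338847681879997) ((0.5598940849304199, 0.2047162503004074), (0.06472557783126831, 0.06340626627206802), 81.52645874023438) 0.029301438311331474
block 98 ((0.5597823262214661, -0.3018590807914734), 0.0103609599173069) ((0.559948205947876, -0.30166342854499817), (0.016306500881910324, 0.01653658226132393), 24.971242904663086) 0.02896037734437268
[[-0.97   0.242 -0.   ]
 [ 0.242  0.97   0.   ]
 [ 0.     0.    -1.   ]]
tool off [-614.1 -730.9   88.7]
```

View pics/pol.png

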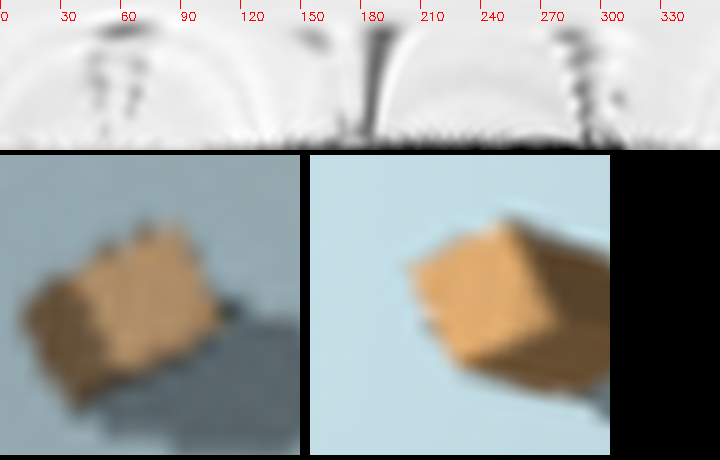

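Block yaw is about 25° with its centre at (0.559,-0.301). Ribs sit at about 58°, 178° and 298°, and the lid centre is about (0.559,0.205). Moving to the block.

```bash

python3 -m creep '[{"offset":[-12,-14,1],"dr":[0,0,0],"jaw":0},{"offset":[-25,-29,3],"dr":[0,0,0],"jaw":0},{"offset":[-25,-29,3],"dr":[0,0,0],"jaw":0},{"offset":[-25,-29,3],"dr":[0,0,0],"jaw":0},{"offset":[-25,-30,3],"dr":[0,0,0],"jaw":0},{"offset":[-25,-30,3],"dr":[0,0,0],"jaw":0},{"offset":[-25,-30,3],"dr":[0,0,0],"jaw":0},{"offset":[-25,-30,3],"dr":[0,0,0],"jaw":0},{"offset":[-25,-30,3],"dr":[0,0,0],"jaw":0},{"offset":[-25,-30,3],"dr":[0,0,0],"jaw":0}]'
python3 -m creep '[{"offset":[-25,-30,3],"dr":[0,0,0],"jaw":0.3},{"offset":[-25,-30,3],"dr":[0,0,0],"jaw":0.3},{"offset":[-25,-30,3],"dr":[0,0,0],"jaw":0.3},{"offset":[-25,-30,3],"dr":[0,0,0],"jaw":0.3},{"offset":[-25,-30,3],"dr":[0,0,0],"jaw":0.3},{"offset":[-25,-30,3],"dr":[0,0,0],"jaw":0.3},{"offset":[-25,-30,3],"dr":[0,0,0],"jaw":0.3},{"offset":[-25,-30,3],"dr":[0,0,0],"jaw":0.3},{"offset":[-25,-30,3],"dr":[0,0,0],"jaw":0.3},{"offset":[-25,-30,3],"dr":[0,0,0],"jaw":0.3}]'
python3 -m creep '[{"offset":[-25,-30,3],"dr":[0,0,0],"jaw":0.3},{"offset":[-25,-30,3],"dr":[0,0,0],"jaw":0.3},{"offset":[-25,-30,3],"dr":[0,0,0],"jaw":0.3},{"offset":[-25,-27,3],"dr":[0,0,0],"jaw":0.3},{"offset":[-25,-25,3],"dr":[0,0,4],"jaw":0.3},{"offset":[0,0,3],"dr":[0,0,7],"jaw":0.3},{"offset":[0,0,3],"dr":[0,0,7],"jaw":0.3},{"offset":[0,0,3],"dr":[0,0,7],"jaw":0.3},{"offset":[0,0,3],"dr":[0,0,7],"jaw":0.3},{"offset":[0,0,3],"dr":[0,0,7],"jaw":0.3}]'
cat > w.py <<'E'
import sys
from h import *
def where(t,yaw=None):
    o=readout.get_obs();M=R.from_rotvec(o['orientation']).as_matrix()
    y=np.degrees(np.arctan2(M[1,1],M[0,1]))
    print('t',round(o['time_s'],2),'tcp',o['tcp_pos'].round(4),'tilt',np.degrees(np.arccos(-M[2,2])).round(2),'yawY',y.round(2),'q6',o['qpos'][5].round(3),'F',o['force'].round(2),'T',o['torque'].round(3),'op',round(o['opening']*88,1),'g',round(o['grip_force'],1))
    if t: print('off',(M.T@(np.array(t)-o['tcp_pos'])*1000).round(1))
    return o
if __name__=='__main__': where([float(a) for a in sys.argv[1:4]])
E
python3 w.py .559 -.3008 .008
```

```text
time_s: 1.73
tcp_pos: [0.3016, 0.2263, 0.2109]
orientation: [0.382, 3.117, 0.001]
force: [0.9, -0.0, -0.1]
opening: 0.998
grip_force: 0.0
time_s: 2.57
tcp_pos: [0.4716, -0.126, 0.1807]
orientation: [0.384, 3.117, -0.0]
force: [1.4, -0.1, 0.2]
opening: 0.698
grip_force: 0.0
time_s: 3.4
tcp_pos: [0.5578, -0.292, 0.1503]
orientation: [-1.411, -2.807, -0.0]
force: [0.1, 0.4, 0.3]
opening: 0.701
grip_force: 0.0
t 3.4 tcp [ 0.5578 -0.292   0.1503] tilt 0.02 yawY 36.62 q6 -1.31 F [0.1  0.39 0.33] T [-0.021  0.067 -0.036] op 61.7 g 0.0
off [ -7.8  -4.3 142.3]
```

```bash

python3 -m creep '[{"offset":[-7.8,-4.3,10],"dr":[0,0,0],"jaw":0.3},{"offset":[0,0,22],"dr":[0,0,6],"jaw":0.4},{"offset":[0,0,30],"dr":[0,0,6],"jaw":0.4},{"offset":[0,0,30],"dr":[0,0,0],"jaw":0.4},{"offset":[0,0,25],"dr":[0,0,0],"jaw":0.4},{"offset":[0,0,15],"dr":[0,0,0],"jaw":0.4},{"offset":[0,0,0],"dr":[0,0,0],"jaw":0.4},{"offset":[0,0,0],"dr":[0,0,0],"jaw":0.4},{"offset":[0,0,0],"dr":[0,0,0],"jaw":0.4},{"offset":[0,0,0],"dr":[0,0,0],"jaw":0.4}]' 15 >/dev/null
python3 w.py .559 -.3008 .008
```

```text
t 4.23 tcp [ 0.5605 -0.3019  0.0209] tilt 0.21 yawY 25.02 q6 -1.117 F [0.4  0.58 0.73] T [-0.09   0.076 -0.033] op 52.9 g 0.0
off [ 1.6 -0.9 12.9]
```

```bash

python3 -m creep '[{"offset":[1.5,-1,6],"dr":[0,0,0],"jaw":0.4},{"offset":[0,0,7],"dr":[0,0,0],"jaw":0.4},{"offset":[0,0,0],"dr":[0,0,0],"jaw":0.6},{"offset":[0,0,0],"dr":[0,0,0],"jaw":0.9},{"offset":[0,0,0],"dr":[0,0,0],"jaw":1},{"offset":[0,0,0],"dr":[0,0,0],"jaw":1},{"offset":[0,0,0],"dr":[0,0,0],"jaw":1},{"offset":[0,0,0],"dr":[0,0,0],"jaw":1},{"offset":[0,0,0],"dr":[0,0,0],"jaw":1},{"offset":[0,0,0],"dr":[0,0,0],"jaw":1}]' 15 >/dev/null
python3 w.py .5001 -.0732 .15
```

```text
t 5.07 tcp [ 0.5577 -0.2999  0.0059] tilt 0.02 yawY 24.98 q6 -1.116 F [-0.45 -0.57  0.82] T [-0.059  0.052 -0.017] op 15.7 g 15.0
off [ 229.8   43.5 -144.2]
```

```bash

python3 -m creep '[{"offset":[0,0,-20],"dr":[0,0,0],"jaw":1},{"offset":[0,0,-34],"dr":[0,0,0],"jaw":1},{"offset":[0,0,-36],"dr":[0,0,0],"jaw":1},{"offset":[12,2,-36],"dr":[0,0,0],"jaw":1},{"offset":[32,6,-18],"dr":[0,0,0],"jaw":1},{"offset":[34,6.5,0],"dr":[0,0,0],"jaw":1},{"offset":[36,7,0],"dr":[0,0,0],"jaw":1},{"offset":[36,7,0],"dr":[0,0,0],"jaw":1},{"offset":[36,7,0],"dr":[0,0,0],"jaw":1},{"offset":[28,5,0],"dr":[0,0,0],"jaw":1}]' >/dev/null
python3 -m creep '[{"offset":[16,3,0],"dr":[0,0,0],"jaw":1},{"offset":[0,0,0],"dr":[0,0,0],"jaw":1},{"offset":[0,0,0],"dr":[0,0,0],"jaw":1},{"offset":[0,0,0],"dr":[0,0,0],"jaw":1},{"offset":[0,0,0],"dr":[0,0,0],"jaw":1},{"offset":[0,0,0],"dr":[0,0,0],"jaw":1},{"offset":[0,0,0],"dr":[0,0,0],"jaw":1},{"offset":[0,0,0],"dr":[0,0,0],"jaw":1},{"offset":[0,0,0],"dr":[0,0,0],"jaw":1},{"offset":[0,0,0],"dr":[0,0,0],"jaw":1}]' >/dev/null
python3 - <<'E'
from h import *;from w import where
where([.5001,-.0732,.101])
f=grab('side','held.png');t=grab('top')
im=f['pixels'][130:290,170:350,::-1];cv2.imwrite('pics/held.png',cv2.resize(im,None,fx=3.3,fy=3.3,interpolation=3))
E
```

```text
t 6.73 tcp [ 0.4999 -0.0731  0.1496] tilt 0.01 yawY 24.95 q6 -0.816 F [ 0.21  0.08 -0.64] T [-0.047  0.027  0.017] op 16.0 g 15.0
off [-0.1  0.1 48.6]
```

View pics/held.png

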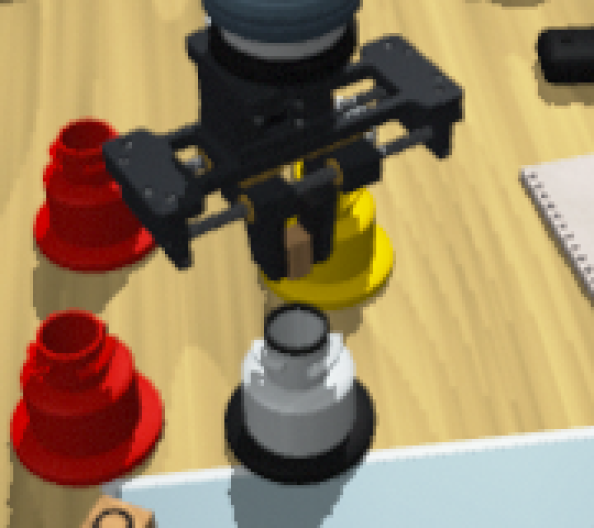

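The block is held upright at about (298,255) in the crop, with the canister mouth right below at (297,330). Lower, release, rise.

```bash

python3 -m creep '[{"offset":[0,0,12],"dr":[0,0,0],"jaw":1},{"offset":[0,0,20],"dr":[0,0,0],"jaw":1},{"offset":[0,0,12],"dr":[0,0,0],"jaw":1},{"offset":[0,0,4],"dr":[0,0,0],"jaw":1},{"offset":[0,0,0],"dr":[0,0,0],"jaw":1},{"offset":[0,0,0],"dr":[0,0,0],"jaw":1},{"offset":[0,0,0],"dr":[0,0,0],"jaw":1},{"offset":[0,0,0],"dr":[0,0,0],"jaw":0.8},{"offset":[0,0,0],"dr":[0,0,0],"jaw":0.6},{"offset":[0,0,0],"dr":[0,0,0],"jaw":0.4}]' >/dev/null
python3 w.py .5001 -.0732 .101
python3 -m creep '[{"offset":[0,0,0],"dr":[0,0,0],"jaw":0.4},{"offset":[0,0,0],"dr":[0,0,0],"jaw":0.4},{"offset":[0,0,-12],"dr":[0,0,0],"jaw":0.3},{"offset":[0,0,-25],"dr":[0,0,0],"jaw":0},{"offset":[0,0,-25],"dr":[0,0,0],"jaw":0},{"offset":[0,0,-12],"dr":[0,0,0],"jaw":0},{"offset":[0,0,0],"dr":[0,0,0],"jaw":0},{"offset":[0,0,0],"dr":[0,0,0],"jaw":0},{"offset":[0,0,0],"dr":[0,0,0],"jaw":0},{"offset":[0,0,0],"dr":[0,0,0],"jaw":0}]' >/dev/null
python3 w.py .5593 .2054 .17
```

```text
t 7.67 tcp [ 0.5003 -0.0731  0.1023] tilt 0.06 yawY 24.98 q6 -0.816 F [-0.21  0.42  0.59] T [-0.058 -0.039 -0.026] op 29.1 g 0.0
off [-0.  -0.2  1.3]
t 8.5 tcp [ 0.499  -0.0726  0.1742] tilt 0.15 yawY 24.97 q6 -0.816 F [ 0.75 -0.69 -0.49] T [-0.045 -0.015  0.007] op 88.0 g 0.0
off [226.5 172.    4.3]
```

```bash

python3 -m creep '[{"offset":[13,10,0],"dr":[0,0,0],"jaw":0},{"offset":[25,19,0],"dr":[0,0,0],"jaw":0},{"offset":[27,20.5,0],"dr":[0,0,0],"jaw":0},{"offset":[27,20.5,0],"dr":[0,0,0],"jaw":0},{"offset":[27,20.5,0],"dr":[0,0,0],"jaw":0},{"offset":[27,20.5,0],"dr":[0,0,0],"jaw":0},{"offset":[27,20.5,0],"dr":[0,0,0],"jaw":0},{"offset":[27,20.5,0],"dr":[0,0,0],"jaw":0},{"offset":[20,15,0],"dr":[0,0,0],"jaw":0},{"offset":[6,5,0],"dr":[0,0,0],"jaw":0}]' >/dev/null
python3 -m creep '[{"offset":[0,0,10],"dr":[0,0,0],"jaw":0},{"offset":[0,0,25],"dr":[0,0,0],"jaw":0},{"offset":[0,0,30],"dr":[0,0,0],"jaw":0},{"offset":[0,0,25],"dr":[0,0,0],"jaw":0},{"offset":[0,0,10],"dr":[0,0,0],"jaw":0},{"offset":[0,0,0],"dr":[0,0,0],"jaw":0},{"offset":[0,0,0],"dr":[0,0,0],"jaw":0},{"offset":[0,0,0],"dr":[0,0,0],"jaw":0},{"offset":[0,0,0],"dr":[0,0,0],"jaw":0},{"offset":[0,0,0],"dr":[0,0,0],"jaw":0}]' >/dev/null
python3 w.py .5593 .2054 .004
```

```text
t 10.17 tcp [0.5616 0.2046 0.0774] tilt 0.17 yawY 24.97 q6 -0.285 F [ 0.36 -0.43  0.24] T [-0.056  0.042 -0.077] op 88.1 g 0.0
off [ 1.7 -2.  73.4]
```

```bash

python3 - <<'E'
from h import *
P=[]
for i in range(8):
    viewer.grab_frame('side');o=readout.get_obs();P.append(np.r_[o['tcp_pos'],o['orientation']])
P=np.array(P);print((P[:,:3]*1000).round(1));m=P.mean(0);M=R.from_rotvec(m[3:]).as_matrix()
print('off',(M.T@(np.array([.5593,.2054,.004])-m[:3])*1000).round(1),'tilt',np.degrees(np.arccos(-M[2,2])))
E
```

```text
[[561.4 204.7  77.2]
 [561.1 204.7  76.9]
 [560.9 204.7  76.6]
 [560.8 204.7  76.4]
 [560.6 204.7  76.2]
 [560.5 204.7  76. ]
 [560.4 204.7  75.9]
 [560.4 204.6  75.8]]
off [ 1.3 -1.1 72.4] tilt 0.06151994272921011
```

```bash

python3 -m creep '[{"offset":[1,-0.3,8],"dr":[0,0,0],"jaw":0},{"offset":[0,0,20],"dr":[0,0,0],"jaw":0},{"offset":[0,0,25],"dr":[0,0,0],"jaw":0},{"offset":[0,0,14],"dr":[0,0,0],"jaw":0},{"offset":[0,0,4],"dr":[0,0,0],"jaw":0},{"offset":[0,0,0],"dr":[0,0,0],"jaw":0},{"offset":[0,0,0],"dr":[0,0,0],"jaw":0},{"offset":[0,0,0],"dr":[0,0,0],"jaw":0},{"offset":[0,0,0],"dr":[0,0,0],"jaw":0},{"offset":[0,0,0],"dr":[0,0,0],"jaw":0}]' >/dev/null
python3 w.py .5593 .2054 .004
python3 -m creep '[{"offset":[0,0,0],"dr":[0,0,0],"jaw":0.1},{"offset":[0,0,0],"dr":[0,0,0],"jaw":0.15},{"offset":[0,0,0],"dr":[0,0,0],"jaw":0.2},{"offset":[0,0,0],"dr":[0,0,0],"jaw":0.3},{"offset":[0,0,0],"dr":[0,0,0],"jaw":0.4},{"offset":[0,0,0],"dr":[0,0,0],"jaw":0.5},{"offset":[0,0,0],"dr":[0,0,0],"jaw":0.5},{"offset":[0,0,0],"dr":[0,0,0],"jaw":0.5},{"offset":[0,0,0],"dr":[0,0,0],"jaw":0.5},{"offset":[0,0,0],"dr":[0,0,0],"jaw":0.5}]' 30 >/dev/null
python3 w.py .5593 .2054 .004
```

```text
t 11.4 tcp [0.5606 0.2055 0.0059] tilt 0.11 yawY 24.98 q6 -0.283 F [ 0.19 -0.43  0.26] T [-0.034  0.079  0.035] op 87.9 g 0.0
off [ 0.4 -1.2  1.9]
t 12.23 tcp [0.5598 0.2054 0.0048] tilt 0.01 yawY 24.98 q6 -0.283 F [-1.31 -0.5   1.84] T [-0.035  0.158  0.041] op 64.4 g 30.1
off [ 0.2 -0.4  0.8]
```

```bash

python3 -m creep '[{"offset":[0,0,-10],"dr":[0,0,0],"jaw":0.5},{"offset":[0,0,-20],"dr":[0,0,0],"jaw":0.5},{"offset":[0,0,-30],"dr":[0,0,0],"jaw":0.5},{"offset":[0,0,-30],"dr":[0,0,0],"jaw":0.5},{"offset":[0,0,-30],"dr":[0,0,0],"jaw":0.5},{"offset":[-5,-4,-20],"dr":[0,0,0],"jaw":0.5},{"offset":[-12,-9,-10],"dr":[0,0,0],"jaw":0.5},{"offset":[-20,-15,0],"dr":[0,0,0],"jaw":0.5},{"offset":[-22,-17,0],"dr":[0,0,0],"jaw":0.5},{"offset":[-24,-18,0],"dr":[0,0,0],"jaw":0.5}]' >/dev/null
python3 -m creep '[{"offset":[-24,-18,0],"dr":[0,0,0],"jaw":0.5},{"offset":[-24,-18,0],"dr":[0,0,0],"jaw":0.5},{"offset":[-24,-18,0],"dr":[0,0,0],"jaw":0.5},{"offset":[-24,-18,0],"dr":[0,0,0],"jaw":0.5},{"offset":[-24,-18,0],"dr":[0,0,0],"jaw":0.5},{"offset":[-18,-14,0],"dr":[0,0,0],"jaw":0.5},{"offset":[-6.3,-4.8,0],"dr":[0,0,0],"jaw":0.5},{"offset":[0,0,0],"dr":[0,0,5.5],"jaw":0.5},{"offset":[0,0,0],"dr":[0,0,5.5],"jaw":0.5},{"offset":[0,0,0],"dr":[0,0,5.5],"jaw":0.5}]' >/dev/null
python3 -m creep '[{"offset":[0,0,0],"dr":[0,0,5.5],"jaw":0.5},{"offset":[0,0,0],"dr":[0,0,5.5],"jaw":0.5},{"offset":[0,0,0],"dr":[0,0,5.5],"jaw":0.5},{"offset":[0,0,0],"dr":[0,0,5.5],"jaw":0.5},{"offset":[0,0,0],"dr":[0,0,0],"jaw":0.5},{"offset":[0,0,0],"dr":[0,0,0],"jaw":0.5},{"offset":[0,0,0],"dr":[0,0,0],"jaw":0.5},{"offset":[0,0,0],"dr":[0,0,0],"jaw":0.5},{"offset":[0,0,0],"dr":[0,0,0],"jaw":0.5},{"offset":[0,0,0],"dr":[0,0,0],"jaw":0.5}]' >/dev/null
python3 - <<'E'
from h import *;from w import where
o=where([.5001,-.0732,.105])
f=grab('side');t=grab('top')
im=f['pixels'][140:270,180:340,::-1];cv2.imwrite('pics/lidheld.png',cv2.resize(im,None,fx=4.5,fy=4.5,interpolation=3))
p=o['tcp_pos']
for n,z in(('lid bottom',p[2]-.0048),('lid top',p[2]+.0252)):print(n,proj(f,[p[0],p[1],z]).round(1))
print('pred rim',proj(f,[.5001,-.0732,.096]))
P=pts(f).reshape(-1,3);P=P[P[:,2]<.5]
# lid side wall points, circle fit radius 33 per camera
from scipy.optimize import least_squares
r=np.hypot(P[:,0]-p[0],P[:,1]-p[1]);zr=P[:,2]-p[2]
k=P[(abs(r-.033)<.004)&(zr>-.003)&(zr<.022)]
s=least_squares(lambda c:np.hypot(k[:,0]-c[0],k[:,1]-c[1])-.033,p[:2],loss='soft_l1',f_scale=.001)
print('lid in side cam',s.x.round(4),len(k),'tcp',p[:2].round(4))
E
```

```text
t 14.73 tcp [ 0.4999 -0.0732  0.1547] tilt 0.0 yawY -13.48 q6 -0.145 F [-0.1   0.28 -0.29] T [-0.068  0.092 -0.041] op 64.3 g 30.0
off [ 0.   0.2 49.7]
lid bottom [258.2 208.3]
lid top [257.7 196.8]
pred rim [259.03939161 227.53406118]
lid in side cam [ 0.5004 -0.0732] 355 tcp [ 0.4999 -0.0732]
```

View pics/lidheld.png

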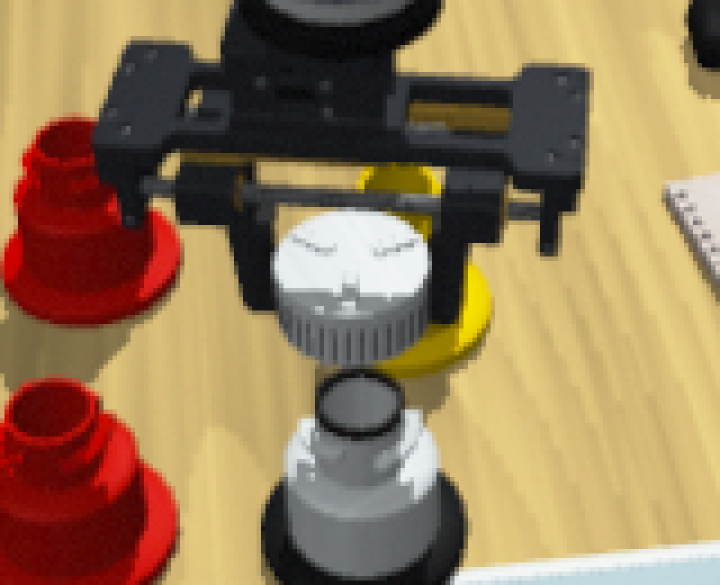

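The lid is held level above the mouth, with ribs at crop positions (315,243), (400,243) and (349,290). Comparing lid and canister like for like in the same camera.

```bash

python3 - <<'E'
from h import *
from scipy.optimize import least_squares
f=dict(np.load('/tmp/side.npz'));P=pts(f).reshape(-1,3);P=P[P[:,2]<.5]
def fit(c,z0,z1,rad):
    r=np.hypot(P[:,0]-c[0],P[:,1]-c[1]);k=P[(abs(r-rad)<.005)&(P[:,2]>z0)&(P[:,2]<z1)]
    s=least_squares(lambda c:np.hypot(k[:,0]-c[0],k[:,1]-c[1])-rad,c,loss='soft_l1',f_scale=.001);return s.x.round(4),len(k)
p=np.array([.4999,-.0732])
print('lid wall',fit(p,.152,.176,.033));print('body',fit(p,.018,.054,.036));print('neck',fit(p,.062,.074,.0205))
def ring(z0,z1,R):
    r=np.hypot(P[:,0]-p[0],P[:,1]-p[1]);k=P[(r<R)&(P[:,2]>z0)&(P[:,2]<z1)];return cv2.minEnclosingCircle(k[:,:2].astype(np.float32)),np.median(k[:,2])
print('lid top',ring(.172,.19,.036));print('body top',ring(.053,.063,.04));print('rim',ring(.091,.1,.025))
for a in(20,140,260):
    d=np.array([np.cos(np.radians(a)),np.sin(np.radians(a))])
    q=[np.r_[p+d*r,.181] for r in(.008,.028)];print(a,((proj(f,q)-[180,140]+.5)*4.5).round())
E
```

```text
lid wall (array([ 0.5004, -0.0732]), 348)
body (array([ 0.5012, -0.0731]), 382)
neck (array([ 0.502 , -0.0753]), 90)
lid top (((0.4992184638977051, -0.07489378750324249), 0.0350278876721859), np.float64(0.17926267873446378))
body top (((0.5008751749992371, -0.07443036139011383), 0.03649414703249931), np.float64(0.05687226276383578))
rim (((0.5006206035614014, -0.07416488230228424), 0.02244209125638008), np.float64(0.09430733802203145))
20 [[369. 250.]
 [412. 235.]]
140 [[336. 249.]
 [297. 232.]]
260 [[351. 269.]
 [347. 302.]]
```

Ribs match the predicted 20°/140°/260° directions, and the lid is within about 0.8 mm of the canister axis. Descending, then approaching slowly.

```bash

python3 -m creep '[{"offset":[0,0.5,10],"dr":[0,0,0],"jaw":0.5},{"offset":[0,0,18],"dr":[0,0,0],"jaw":0.5},{"offset":[0,0,18],"dr":[0,0,0],"jaw":0.5},{"offset":[0,0,10],"dr":[0,0,0],"jaw":0.5},{"offset":[0,0,4],"dr":[0,0,0],"jaw":0.5},{"offset":[0,0,1],"dr":[0,0,0],"jaw":0.5},{"offset":[0,0,0],"dr":[0,0,0],"jaw":0.5},{"offset":[0,0,0],"dr":[0,0,0],"jaw":0.5},{"offset":[0,0,0],"dr":[0,0,0],"jaw":0.5},{"offset":[0,0,0],"dr":[0,0,0],"jaw":0.5}]' >/dev/null
python3 w.py .5005 -.0733 .0785
python3 -m creep '[{"offset":[0,0,1],"dr":[0,0,0],"jaw":0.5},{"offset":[0,0,1],"dr":[0,0,0],"jaw":0.5},{"offset":[0,0,1],"dr":[0,0,0],"jaw":0.5},{"offset":[0,0,1],"dr":[0,0,0],"jaw":0.5},{"offset":[0,0,1],"dr":[0,0,0],"jaw":0.5},{"offset":[0,0,1],"dr":[0,0,0],"jaw":0.5},{"offset":[0,0,1],"dr":[0,0,0],"jaw":0.5},{"offset":[0,0,0],"dr":[0,0,0],"jaw":0.5},{"offset":[0,0,0],"dr":[0,0,0],"jaw":0.5},{"offset":[0,0,0],"dr":[0,0,0],"jaw":0.5}]' >/dev/null
python3 w.py .5005 -.0733 .0785
```

```text
t 15.67 tcp [ 0.501  -0.0735  0.0945] tilt 0.09 yawY -13.52 q6 -0.145 F [ 0.22  0.54 -0.89] T [-0.056  0.106 -0.027] op 65.2 g 30.0
off [ 0.1 -0.6 16. ]
t 16.5 tcp [ 0.5005 -0.0734  0.0867] tilt 0.0 yawY -13.53 q6 -0.145 F [ 0.13 -0.66 -1.09] T [-0.064  0.177 -0.028] op 64.6 g 30.0
off [0.1 0.  8.2]
```

```bash

python3 -m creep '[{"offset":[0,0,0.7],"dr":[0,0,0],"jaw":0.5},{"offset":[0,0,0.7],"dr":[0,0,0],"jaw":0.5},{"offset":[0,0,0.7],"dr":[0,0,0],"jaw":0.5},{"offset":[0,0,0.7],"dr":[0,0,0],"jaw":0.5},{"offset":[0,0,0.7],"dr":[0,0,0],"jaw":0.5},{"offset":[0,0,0.7],"dr":[0,0,0],"jaw":0.5},{"offset":[0,0,0.7],"dr":[0,0,0],"jaw":0.5},{"offset":[0,0,0],"dr":[0,0,0],"jaw":0.5},{"offset":[0,0,0],"dr":[0,0,0],"jaw":0.5},{"offset":[0,0,0],"dr":[0,0,0],"jaw":0.5}]' >/dev/null
python3 w.py .5005 -.0733 .0785
python3 -m creep '[{"offset":[0,0,0.4],"dr":[0,0,0],"jaw":0.5},{"offset":[0,0,0.4],"dr":[0,0,0],"jaw":0.5},{"offset":[0,0,0.4],"dr":[0,0,0],"jaw":0.5},{"offset":[0,0,0.4],"dr":[0,0,0],"jaw":0.5},{"offset":[0,0,0.4],"dr":[0,0,0],"jaw":0.5},{"offset":[0,0,0],"dr":[0,0,0],"jaw":0.5},{"offset":[0,0,0],"dr":[0,0,0],"jaw":0.5},{"offset":[0,0,0],"dr":[0,0,0],"jaw":0.5},{"offset":[0,0,0],"dr":[0,0,0],"jaw":0.5},{"offset":[0,0,0],"dr":[0,0,0],"jaw":0.5}]' >/dev/null
python3 w.py .5005 -.0733 .0785
```

```text
t 17.33 tcp [ 0.5005 -0.0733  0.0818] tilt 0.0 yawY -13.52 q6 -0.145 F [-0.14 -0.22 -0.93] T [-0.138  0.105  0.015] op 64.5 g 30.0
off [0.1 0.  3.3]
t 18.17 tcp [ 0.5005 -0.0733  0.0798] tilt 0.0 yawY -13.52 q6 -0.145 F [-0.19  0.25 -0.21] T [-0.087  0.094  0.031] op 64.3 g 30.0
off [0.1 0.  1.3]
```

```bash

python3 -m creep '[{"offset":[0,0,0.2],"dr":[0,0,0],"jaw":0.5},{"offset":[0,0,0.2],"dr":[0,0,0],"jaw":0.5},{"offset":[0,0,0.2],"dr":[0,0,0],"jaw":0.5},{"offset":[0,0,0.2],"dr":[0,0,0],"jaw":0.5},{"offset":[0,0,0.2],"dr":[0,0,0],"jaw":0.5},{"offset":[0,0,0],"dr":[0,0,0],"jaw":0.5},{"offset":[0,0,0],"dr":[0,0,0],"jaw":0.5},{"offset":[0,0,0],"dr":[0,0,0],"jaw":0.5},{"offset":[0,0,0],"dr":[0,0,0],"jaw":0.5},{"offset":[0,0,0],"dr":[0,0,0],"jaw":0.5}]' >/dev/null
python3 w.py .5005 -.0733 .0785
python3 -m creep '[{"offset":[0,0,0.2],"dr":[0,0,0],"jaw":0.5},{"offset":[0,0,0.2],"dr":[0,0,0],"jaw":0.5},{"offset":[0,0,0.2],"dr":[0,0,0],"jaw":0.5},{"offset":[0,0,0],"dr":[0,0,0],"jaw":0.5},{"offset":[0,0,0],"dr":[0,0,0],"jaw":0.5},{"offset":[0,0,0],"dr":[0,0,0],"jaw":0.5},{"offset":[0,0,0],"dr":[0,0,0],"jaw":0.5},{"offset":[0,0,0],"dr":[0,0,0],"jaw":0.5},{"offset":[0,0,0],"dr":[0,0,0],"jaw":0.5},{"offset":[0,0,0],"dr":[0,0,0],"jaw":0.5}]' >/dev/null
python3 w.py .5005 -.0733 .0785
```

```text
t 19.0 tcp [ 0.5005 -0.0733  0.0788] tilt 0.0 yawY -13.53 q6 -0.145 F [-0.27  0.03 -1.05] T [-0.101  0.1   -0.035] op 64.6 g 30.0
off [0.1 0.  0.3]
t 19.83 tcp [ 0.5005 -0.0734  0.0783] tilt 0.01 yawY -13.53 q6 -0.144 F [-0.93 -0.6   2.86] T [-0.012  0.287 -0.004] op 64.9 g 30.1
off [ 0.1  0.  -0.2]
```

Seal contact felt (+3.5 N) at tcp z 78.3 mm. Turn the free part now.

```bash
cat > m.py <<'E'
from h import *
F=[];
for i in range(6):
    viewer.grab_frame('top');o=readout.get_obs();F.append(np.r_[o['force'],o['torque'],o['tcp_pos']])
F=np.mean(F,0);M=R.from_rotvec(o['orientation']).as_matrix()
print('t',round(o['time_s'],2),'yaw',np.degrees(np.arctan2(M[1,1],M[0,1])).round(2),'F',F[:3].round(2),'T',F[3:6].round(3),'tcp',(F[6:]*1e3).round(2),'q6',o['qpos'][5].round(3),'op',round(o['opening']*88,1))
E
python3 m.py
python3 -m creep '[{"offset":[0,0,0],"dr":[0,0,0.7],"jaw":0.5},{"offset":[0,0,0],"dr":[0,0,1.4],"jaw":0.5},{"offset":[0,0,0],"dr":[0,0,1.5],"jaw":0.5},{"offset":[0,0,0],"dr":[0,0,1.5],"jaw":0.5},{"offset":[0,0,0],"dr":[0,0,1.5],"jaw":0.5},{"offset":[0,0,0],"dr":[0,0,1.5],"jaw":0.5},{"offset":[0,0,0],"dr":[0,0,1.5],"jaw":0.5},{"offset":[0,0,0],"dr":[0,0,1.5],"jaw":0.5},{"offset":[0,0,0],"dr":[0,0,1.5],"jaw":0.5},{"offset":[0,0,0],"dr":[0,0,1.4],"jaw":0.5}]' >/dev/null
python3 w.py
python3 -m creep '[{"offset":[0,0,0],"dr":[0,0,1.5],"jaw":0.5},{"offset":[0,0,0],"dr":[0,0,1.5],"jaw":0.5},{"offset":[0,0,0],"dr":[0,0,1.5],"jaw":0.5},{"offset":[0,0,0],"dr":[0,0,1.5],"jaw":0.5},{"offset":[0,0,0],"dr":[0,0,1.5],"jaw":0.5},{"offset":[0,0,0],"dr":[0,0,1.5],"jaw":0.5},{"offset":[0,0,0],"dr":[0,0,1.5],"jaw":0.5},{"offset":[0,0,0],"dr":[0,0,1.5],"jaw":0.5},{"offset":[0,0,0],"dr":[0,0,1],"jaw":0.5},{"offset":[0,0,0],"dr":[0,0,0.5],"jaw":0.5}]' >/dev/null
python3 m.py
```

```text
t 20.13 yaw -13.53 F [-1.99  0.54  3.37] T [-0.001  0.276  0.   ] tcp [500.48 -73.36  78.27] q6 -0.144 op 64.1
t 20.97 tcp [ 0.5008 -0.0735  0.0784] tilt 0.05 yawY -27.68 q6 0.102 F [0.   0.1  3.17] T [-0.041  0.053  0.039] op 64.7 g 30.1
t 22.1 yaw -41.02 F [ 0.86 -0.34  2.84] T [-0.107  0.04   0.011] tcp [500.68 -73.47  78.33] q6 0.335 op 64.5
```

```bash

python3 -m creep '[{"offset":[0,0,0],"dr":[0,0,0.4],"jaw":0.5},{"offset":[0,0,0],"dr":[0,0,0.7],"jaw":0.5},{"offset":[0,0,0],"dr":[0,0,0.7],"jaw":0.5},{"offset":[0,0,0],"dr":[0,0,0.7],"jaw":0.5},{"offset":[0,0,0],"dr":[0,0,0.7],"jaw":0.5},{"offset":[0,0,0],"dr":[0,0,0.7],"jaw":0.5},{"offset":[0,0,0],"dr":[0,0,0.7],"jaw":0.5},{"offset":[0,0,0],"dr":[0,0,0.7],"jaw":0.5},{"offset":[0,0,0],"dr":[0,0,0.7],"jaw":0.5},{"offset":[0,0,0],"dr":[0,0,0.6],"jaw":0.5}]' >/dev/null
python3 m.py
python3 -m creep '[{"offset":[0,0,0],"dr":[0,0,0.4],"jaw":0.5},{"offset":[0,0,0],"dr":[0,0,0.5],"jaw":0.5},{"offset":[0,0,0],"dr":[0,0,0.5],"jaw":0.5},{"offset":[0,0,0],"dr":[0,0,0.5],"jaw":0.5},{"offset":[0,0,0],"dr":[0,0,0.5],"jaw":0.5},{"offset":[0,0,0],"dr":[0,0,0.5],"jaw":0.5},{"offset":[0,0,0],"dr":[0,0,0.5],"jaw":0.5},{"offset":[0,0,0],"dr":[0,0,0.5],"jaw":0.5},{"offset":[0,0,0],"dr":[0,0,0.5],"jaw":0.5},{"offset":[0,0,0],"dr":[0,0,0.5],"jaw":0.5}]' >/dev/null
python3 m.py
```

```text
t 23.23 yaw -47.62 F [-0.05  0.04  4.01] T [-0.046  0.145  0.006] tcp [500.37 -73.31  78.19] q6 0.451 op 64.7
t 24.37 yaw -52.53 F [ 0.02 -0.06  3.37] T [-0.082  0.104 -0.018] tcp [500.46 -73.37  78.22] q6 0.536 op 64.9
```

```bash

python3 -m creep '[{"offset":[0,0,0],"dr":[0,0,0.4],"jaw":0.5},{"offset":[0,0,0],"dr":[0,0,0.5],"jaw":0.5},{"offset":[0,0,0],"dr":[0,0,0.5],"jaw":0.5},{"offset":[0,0,0],"dr":[0,0,0.5],"jaw":0.5},{"offset":[0,0,0],"dr":[0,0,0.5],"jaw":0.5},{"offset":[0,0,0],"dr":[0,0,0.5],"jaw":0.5},{"offset":[0,0,0],"dr":[0,0,0.5],"jaw":0.5},{"offset":[0,0,0],"dr":[0,0,0.5],"jaw":0.5},{"offset":[0,0,0],"dr":[0,0,0.5],"jaw":0.5},{"offset":[0,0,0],"dr":[0,0,0.5],"jaw":0.5}]' >/dev/null
python3 m.py
python3 -m creep '[{"offset":[0,0,0],"dr":[0,0,0.4],"jaw":0.5},{"offset":[0,0,0],"dr":[0,0,0.5],"jaw":0.5},{"offset":[0,0,0],"dr":[0,0,0.5],"jaw":0.5},{"offset":[0,0,0],"dr":[0,0,0.5],"jaw":0.5},{"offset":[0,0,0.04],"dr":[0,0,0.5],"jaw":0.5},{"offset":[0,0,0.04],"dr":[0,0,0.5],"jaw":0.5},{"offset":[0,0,0.04],"dr":[0,0,0.5],"jaw":0.5},{"offset":[0,0,0.04],"dr":[0,0,0.5],"jaw":0.5},{"offset":[0,0,0.04],"dr":[0,0,0.5],"jaw":0.5},{"offset":[0,0,0.04],"dr":[0,0,0.5],"jaw":0.5}]' >/dev/null
python3 m.py
```

```text
t 25.5 yaw -57.43 F [0.47 0.03 3.68] T [-0.058  0.134 -0.008] tcp [500.44 -73.34  78.22] q6 0.622 op 64.6
t 26.63 yaw -62.33 F [ 0.56 -0.43  3.12] T [-0.107  0.038  0.046] tcp [500.52 -73.39  78.01] q6 0.707 op 64.6
```

```bash

python3 -m creep '[{"offset":[0,0,0.04],"dr":[0,0,0.4],"jaw":0.5},{"offset":[0,0,0.04],"dr":[0,0,0.5],"jaw":0.5},{"offset":[0,0,0.04],"dr":[0,0,0.5],"jaw":0.5},{"offset":[0,0,0.04],"dr":[0,0,0.5],"jaw":0.5},{"offset":[0,0,0.05],"dr":[0,0,0.5],"jaw":0.5},{"offset":[0,0,0.04],"dr":[0,0,0.5],"jaw":0.5},{"offset":[0,0,0.04],"dr":[0,0,0.5],"jaw":0.5},{"offset":[0,0,0.05],"dr":[0,0,0.5],"jaw":0.5},{"offset":[0,0,0.04],"dr":[0,0,0.5],"jaw":0.5},{"offset":[0,0,0.04],"dr":[0,0,0.5],"jaw":0.5}]' >/dev/null
python3 m.py
```

```text
t 27.77 yaw -67.23 F [ 1.87 -0.12  3.48] T [-0.039 -0.12   0.138] tcp [500.54 -73.36  77.62] q6 0.793 op 64.5
```

Moment is 0.138, nearly snug. One short, slower step.

```bash

python3 -m creep '[{"offset":[0,0,0.02],"dr":[0,0,0.2],"jaw":0.5},{"offset":[0,0,0.02],"dr":[0,0,0.3],"jaw":0.5},{"offset":[0,0,0.02],"dr":[0,0,0.3],"jaw":0.5},{"offset":[0,0,0.03],"dr":[0,0,0.3],"jaw":0.5},{"offset":[0,0,0.03],"dr":[0,0,0.3],"jaw":0.5},{"offset":[0,0,0.03],"dr":[0,0,0.3],"jaw":0.5},{"offset":[0,0,0.02],"dr":[0,0,0.3],"jaw":0.5},{"offset":[0,0,0.02],"dr":[0,0,0.2],"jaw":0.5},{"offset":[0,0,0],"dr":[0,0,0],"jaw":0.5},{"offset":[0,0,0],"dr":[0,0,0],"jaw":0.5}]' >/dev/null
python3 m.py
```

```text
t 28.9 yaw -69.43 F [ 1.95 -0.4   4.81] T [-0.044 -0.15   0.2  ] tcp [500.5  -73.37  77.42] q6 0.831 op 64.8
```

Moment is 0.20 and the lid is drawn down 1.3 mm past first seal contact: snug. Release and rise.

```bash

python3 -m creep '[{"offset":[0,0,0],"dr":[0,0,0],"jaw":0.24},{"offset":[0,0,0],"dr":[0,0,0],"jaw":0.2},{"offset":[0,0,0],"dr":[0,0,0],"jaw":0.1},{"offset":[0,0,0],"dr":[0,0,0],"jaw":0},{"offset":[0,0,0],"dr":[0,0,0],"jaw":0},{"offset":[0,0,0],"dr":[0,0,0],"jaw":0},{"offset":[0,0,0],"dr":[0,0,0],"jaw":0},{"offset":[0,0,0],"dr":[0,0,0],"jaw":0},{"offset":[0,0,0],"dr":[0,0,0],"jaw":0},{"offset":[0,0,0],"dr":[0,0,0],"jaw":0}]' >/dev/null
python3 m.py
python3 -m creep '[{"offset":[0,0,-3],"dr":[0,0,0],"jaw":0},{"offset":[0,0,-8],"dr":[0,0,0],"jaw":0},{"offset":[0,0,-15],"dr":[0,0,0],"jaw":0},{"offset":[0,0,-25],"dr":[0,0,0],"jaw":0},{"offset":[0,0,-30],"dr":[0,0,0],"jaw":0},{"offset":[0,0,-30],"dr":[0,0,0],"jaw":0},{"offset":[0,0,-15],"dr":[0,0,0],"jaw":0},{"offset":[0,0,0],"dr":[0,0,0],"jaw":0},{"offset":[0,0,0],"dr":[0,0,0],"jaw":0},{"offset":[0,0,0],"dr":[0,0,0],"jaw":0}]' >/dev/null
python3 - <<'E'
from h import *;from w import where
where(None)
f=grab('side');im=f['pixels'][150:290,180:340,::-1];cv2.imwrite('pics/end.png',cv2.resize(im,None,fx=4,fy=4,interpolation=3))
P=pts(f).reshape(-1,3);r=np.hypot(P[:,0]-.5005,P[:,1]+.0734)
k=P[(r<.036)&(P[:,2]>.095)&(P[:,2]<.112)];print(cv2.minEnclosingCircle(k[:,:2].astype(np.float32)),np.median(k[:,2]))
q=k[np.hypot(k[:,0]-.5005,k[:,1]+.0734)<.028];c,*_=np.linalg.lstsq(np.c_[q[:,:2],np.ones(len(q))],q[:,2],rcond=None);print('slope',c[:2])
E
```

```text
t 30.03 yaw -69.42 F [0.13 0.17 0.11] T [-0.045  0.161  0.008] tcp [500.44 -73.35  77.38] q6 0.831 op 88.0
t 30.87 tcp [ 0.4997 -0.0731  0.2025] tilt 0.08 yawY -69.42 q6 0.831 F [ 0.65 -0.14 -0.13] T [-0.066  0.118  0.034] op 87.5 g 0.0
((0.5003721117973328, -0.07424105703830719), 0.03413563221693039) 0.10201573439570383
slope [0.00269343 0.00136325]
```

View pics/end.png

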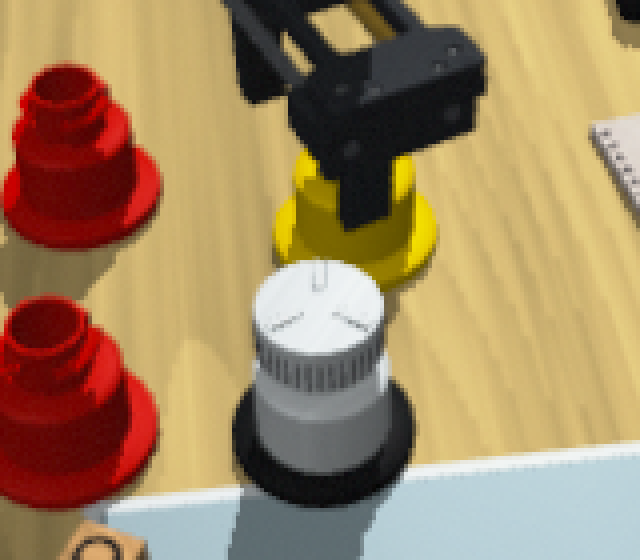

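The lid sits level and centred on the canister at about (318,325), with the fingers clear of it above. Handing in.

```bash
python3 -c "
from workcell import ticket;print(ticket.job_done())"
```

```text
the job is handed in; nothing more can be done
None
```

I dropped the block into the canister, screwed the large lid on until it went snug (about 0.2 N m, seal squeezed roughly 1.4 mm by my estimate), took the hand off and handed the job in at about 31 s; no verdict came back.

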